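# Make up two component kits at the soldering bench

## Robot

A 6-joint arm with a two-finger parallel gripper is mounted at the origin on the work surface. World frame = base frame: x ahead of the robot, y to its left, z up, the work surface at z = 0. Lengths are in m, angles in degrees, forces in N, time in s.
With the tool pointing down it reaches from about 0.4 to 0.825 m from the base axis. Payload 7 kg.
Tool frame: the origin (TCP) lies on the front face of the gripper's body, between the roots of the fingers; the fingertips stand 66 mm ahead of it and the grasp point (between the pads) lies 47 mm ahead of it; z points along the fingers, y is the line along which they close (so a half turn about z gives the same grasp; the last joint's range is limited). The gripper opens to 88 mm and grips with 3 to 60 N. Pads are 19 mm wide; open, the fingers measure 130 mm over their backs; the gripper's body (78 mm by 193 mm) begins 47 mm behind the grasp point.
Start: joints at [-48.409, 20.546, 0.682, 0, -70.136, -16.507], TCP at [0.286, -0.611, 0.292] pointing down, gripper open.
Joint ranges: [-176.03, 176.03], [-82.01, 121.73], [-58.28, 71.71], [-173.87, 95.51], [-174.79, -0.11], [-173.66, 173.66]. Speed limits (degrees/s): [136.94, 136.94, 172.46, 180, 180, 180].

## Interface

Orientations are given as [roll, pitch, yaw] about the fixed x, y, z axes, in that order (R = Rz(yaw) Ry(pitch) Rx(roll)).
In Python, from plant import ctrl gives the robot as it stands.
- The arm moves only by the tool send_rows, never from a script. Its argument "deltas" is a list of rows, each a list of 2 entries, a list of its own where there are three numbers: the shift along the tool's x, y, z each as a share of 800 mm, from -1 to 1, then the turn about the tool's z as a share of 90 degrees, from -1 to 1. A call has exactly 5 rows; each row is the pose to reach, as a shift and turn from the pose commanded when the call began, along the tool's axes at that moment; what a row does not reach only later rows make up. A row lasts 1/12 s, in which the tool goes at most 41.7 mm and 7.16 degrees, less where a joint would pass 70% of its speed; a pose out of reach is approached as far as the arm can. A call with a number of a shift or a turn outside -1 to 1 is refused whole. A call with a gripper value outside its range is refused whole. "gripper" is the opening, from 0 (shut) to 1 (fully open), set as the call begins (left out, the last holds). The fingers move at their own pace and stop on an object; the grip force is fixed at half the most. Time passes only in rows, so rows that repeat a pose let the fingers close, or fill a call up. It gives the time, the measured TCP pose, the force, the opening and the grip force at its end, in the units of the state.
- ctrl.get_obs(): the state, without advancing time (a new reading comes with each control period).
- ctrl.snapshot(name): name is "scene" or "top" or "wrist"; returns a dict with "color" (480x640x3 uint8, red, green, blue), "vertical_fov" (degrees; the focal length in pixels is half the picture's height over the tangent of half this angle, whatever the lens; pixels are square), "cx", "cy" (the principal point, pixels), "k1" (the pictures are not rectified: a ray, as slopes to the right and down, at radius r is drawn at 1 + k1 r^2 times it, then the intrinsics apply), "rvec" (rotation vector, rad) and "tvec" (3), from world to camera coordinates, as OpenCV has them. Camera axes: x right, y down, z forward; pixel columns grow to the right and rows downward; lengths in m; the calibration is good to about 2 mm. A picture is of the moment at which its call begins. There is no depth.
- ctrl.close_job(): hands the job in; it is judged then, once.
Trained networks look in a picture, given as the dict that the camera call returned (one of the last four; its "shot" number tells which), for a name from the list of things; names that differ only in an ending like _2 or _b are one class to them, and where a whole thing is asked for, a point or a joint stands for the part that bears it (a point fixed in the world has none). Each returns a list of dicts, best first, with "conf" (0 to 1); they miss things now and then, are a little off and sometimes report something else, mostly with a low value. They report only what shows in the picture. A call takes as long as a camera call. They do not tell look-alikes from the thing itself.
- ctrl.boxes_of(picture, thing): "xy" ([column, row] as shares, 0 to 1, of the picture: columns of its width, rows of its height, amid what is visible of it).
- ctrl.cut_out(picture, thing): "pixels" (480x640 bool, what is visible of it) and "xy" ([column, row] as shares, 0 to 1, of the picture: columns of its width, rows of its height, amid what is visible of it).
The state is a dict: "clock": time; "joint_pos": joint angles; "qvel": joint speeds; "tau": joint torques, N m; "tool_pos": TCP position; "orientation": TCP orientation; "force": force on the tool from outside, world axes, zero at the start; "moment": the same for the moment, N m; "opening": finger opening in m; "gripper_force": force on a finger pad.
Only numpy, scipy, OpenCV 4.12 (cv2) and the standard library are available. Lean on these libraries where they do the work, as an engineer would, in place of code of your own. Each camera call takes 0.05 s, during which the arm holds its last target. There are 200 camera calls.

## Task

Make up the two parts kits from the stock on the bench mat: in the three-pocket tray put the transformer in the pocket next to the tray's grip tab, the tall capacitor in the middle and the large heatsink in the far pocket; in the two-pocket tray put the squat capacitor in the pocket next to the grip tab and the small heatsink in the other. Stand every part upright, flat on the floor of its pocket and close to the pocket's middle, and let go of it. The relay, the solder reel and the tip cleaner belong to neither kit: leave them standing where they are.

Things in the scene. Friction and masses are not known exactly. Their poses are not given: they have to be found in the camera images.
- tray3: Fixed shallow black tray, a row of THREE 74 x 74 mm pockets: 238 mm along x, 82 along y, 8 mm high rims and dividers (4 mm thick), pocket floor 3 mm above the bench; flat grip tab 26 x 44 mm on its -x end. Origin: underside, centre of the pocket row. Pocket centres on its x axis: -78 mm (by the tab), 0, +78 mm (far). Left or right of the stock, tab end towards the robot.
- tray2: Fixed shallow black tray, a row of TWO 74 x 74 mm pockets: 160 mm along x, 82 along y, 8 mm high rims and dividers (4 mm thick), pocket floor 3 mm above the bench; flat grip tab 26 x 44 mm on its -x end. Origin: underside, centre of the pocket row. Pocket centres on its x axis: -39 mm (by the tab), +39 mm (far). Left or right of the stock, tab end away from the robot.
- transformer: Small mains transformer, dark laminated steel core with a copper winding bulging on two opposite sides, 46 mm tall. Core 54 mm (x) by 24 mm (y); winding 34 mm (x) by 44 mm (y), from 5 to 41 mm height. Can be gripped across x (54 mm) or y (44 mm). About 0.35 kg. Stands loose on the bench, any yaw; origin at the centre of its underside, z up.
- tall_capacitor: Tall slim can capacitor, black sleeve, aluminium top: upright cylinder 30 mm diameter, 72 mm tall, about 80 g. Stands loose on the bench; origin at the centre of its underside, z up.
- squat_capacitor: Squat can capacitor, black sleeve, aluminium top: upright cylinder 45 mm diameter, 40 mm tall, about 90 g. Stands loose on the bench; origin at the centre of its underside, z up.
- large_heatsink: Large aluminium heatsink, upright fins: block outline 54 mm (x) by 42 mm (y), 45 mm tall, about 150 g. Can be gripped across x or y. Stands loose, any yaw; origin at the centre of its underside, z up.
- small_heatsink: Small aluminium heatsink, upright fins: block outline 30 x 30 mm, 40 mm tall, about 50 g. Can be gripped across x or y. Stands loose, any yaw; origin at the centre of its underside, z up.
- relay: Plug-in relay, clear case on a black base, 28 mm (x) by 22 mm (y), 50 mm tall, about 40 g. Not part of either kit: stands loose among the stock and stays where it is. Origin at the centre of its underside, z up.
- solder_reel: Reel of solder standing on its flange: red flanges 54 mm diameter, 50 mm tall, about 300 g. Not part of either kit: stands loose among the stock and stays where it is. Origin at the centre of its underside, z up.
- tip_cleaner: Soldering-tip cleaner: black round cup 60 mm diameter, 45 mm tall, with brass filling at the top, about 350 g. Not part of either kit: stands loose just beyond the stock and stays where it is. Origin at the centre of its underside, z up.
There are look-alikes about, which are no part of the job. Leave any blue or turquoise look-alike of the squat_capacitor alone.

How it is judged:
By the outcome, as a careful person would: the job done as asked, in the order asked, and still so for the second after the job is handed in, with the robot touching nothing.
It also fails if it takes over 128 s, if anything falls off the work surface, if the arm or the gripper's body presses on something with over 40 N, if the wrist force passes 120 N, or if a joint passes its speed limit or range.

## Working session

There is one attempt and no reset: what is moved stays moved. The work goes in short steps, Python scripts to look and compute and a tool call to move; the robot and the scene stay as the last step left them, time stands still between calls to the robot, and variables do not carry over. Pictures are saved under pics/ and viewed, at most 14 in all, crops included, and the job is handed in when it is done.

Besides the shell and the picture viewer there is one more tool, called after "Emit:" by a JSON object that holds its "fn" and its "kwargs". send_rows: Moves the arm, as the interface text tells. Shift numbers are shares of 800 mm and turn numbers shares of 90 degrees, none past 1 either way. Its arguments: {"type":"object","properties":{"deltas":{"type":"array","items":{"type":"array"}},"gripper":{"type":"number"}},"required":["deltas"]}

```bash
ls; mkdir -p pics; cat > h.py <<'E'
import numpy as np, cv2
from plant import ctrl
def K(p):
    f=240/np.tan(np.radians(p["vertical_fov"])/2); return f
def ray(p,u,v):
    f=K(p); d=np.array([(u-p["cx"])/f,(v-p["cy"])/f]); s=d.copy()
    for _ in range(30): s=d/(1+p["k1"]*(s@s))
    R=cv2.Rodrigues(np.array(p["rvec"],float))[0]; t=np.array(p["tvec"],float).ravel()
    return -R.T@t, R.T@np.array([s[0],s[1],1])
def at(p,u,v,z):
    c,d=ray(p,u,v); return c+d*(z-c[2])/d[2]
def proj(p,X):
    R=cv2.Rodrigues(np.array(p["rvec"],float))[0]; c=np.atleast_2d(X)@R.T+np.array(p["tvec"],float).ravel()
    s=c[:,:2]/c[:,2:]; s=s*(1+p["k1"]*(s**2).sum(1,keepdims=True)); return s*K(p)+[p["cx"],p["cy"]]
def save(p,n): cv2.imwrite(f"pics/{n}.png",p["color"][:,:,::-1])
E
python3 - <<'E'
from h import *
N="tray3 tray2 transformer tall_capacitor squat_capacitor large_heatsink small_heatsink relay solder_reel tip_cleaner".split()
H=[.004,.004,.046,.072,.04,.045,.04,.05,.05,.045]
for c in("top","scene"):
    p=ctrl.snapshot(c); save(p,c)
    print(c,p["vertical_fov"],p["cx"],p["cy"],p["k1"],ray(p,320,240))
    for n,h in zip(N,H):
        for r in ctrl.cut_out(p,n):
            if r["conf"]<.2: continue
            x,y=r["xy"];u,v=x*640,y*480
            print(n,round(r["conf"],2),round(u),round(v),r["pixels"].sum(),at(p,u,v,h*(.8 if c=="top" else .5)).round(3))
print(ctrl.get_obs())
E
```

```text
pics
top 49.43231497890613 321.48438590023034 232.78190704789495 0.027128875765264193 (array([ 0.4315848 , -0.00894907,  0.98895847]), array([ 0.18500715,  0.02707304, -0.98246585]))
tray3 0.83 470 318 6239 [ 0.51  -0.279  0.003]
tray3 0.68 193 276 4073 [0.514 0.247 0.003]
tray2 0.83 470 318 6239 [ 0.51  -0.279  0.003]
tray2 0.68 193 276 4073 [0.514 0.247 0.003]
transformer 0.94 308 218 696 [0.65  0.045 0.037]
tall_capacitor 0.88 256 253 323 [0.567 0.128 0.058]
squat_capacitor 0.81 254 308 527 [0.47  0.117 0.032]
squat_capacitor 0.72 258 187 535 [0.696 0.149 0.032]
large_heatsink 0.97 349 337 703 [ 0.443 -0.059  0.036]
small_heatsink 0.69 369 221 298 [ 0.661 -0.068  0.032]
relay 0.64 289 326 206 [0.446 0.05  0.04 ]
solder_reel 0.83 393 282 799 [ 0.551 -0.126  0.04 ]
tip_cleaner 0.59 324 156 857 [0.774 0.033 0.036]
scene 45.94959960505745 309.383288376472 238.20782454661128 0.0037671592786709183 (array([ 1.23523815, -0.31534209,  0.75929511]), array([-0.62851276,  0.32174964, -0.70838592]))
tray3 0.81 410 194 2529 [0.523 0.255 0.002]
tray3 0.64 384 318 1296 [0.772 0.045 0.002]
tray3 0
[... 682 characters left out ...]
278 [0.786 0.034 0.022]
{'clock': 1.1, 'joint_pos': array([-4.84089350e+01,  2.05451117e+01,  6.80364087e-01,  1.01327220e-03,
       -7.01330542e+01, -1.65068324e+01]), 'qvel': array([-0.04804335, -0.00254184,  0.05576159,  0.01901425, -0.02858189,
        0.00489361]), 'tau': array([ 1.03569829e-05, -5.82394373e+01,  2.93300933e+01,  7.00262815e+00,
        1.25178642e-02, -4.01389548e-05]), 'tool_pos': array([ 0.286137  , -0.61133121,  0.2921664 ]), 'orientation': array([-1.79997622e+02, -2.89132073e-04, -1.54915423e+02]), 'force': array([ 0.18613408, -0.17382409, -0.44753529]), 'moment': array([-0.02085801,  0.02661937, -0.00303844]), 'gripper_force': 0.0, 'opening': 0.08761893872683373}
```

```bash
python3 -c "
import cv2
a=cv2.imread('pics/top.png')[100:440,120:570]; cv2.imwrite('pics/topc.png',cv2.resize(a,(794,600),interpolation=2))"
```

```text
(no output)
```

View pics/topc.png

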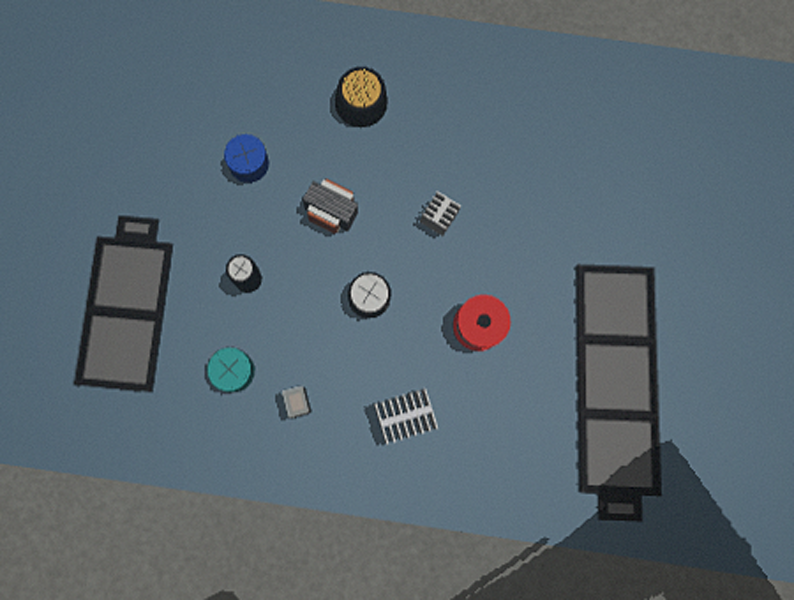

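View pics/scene.png

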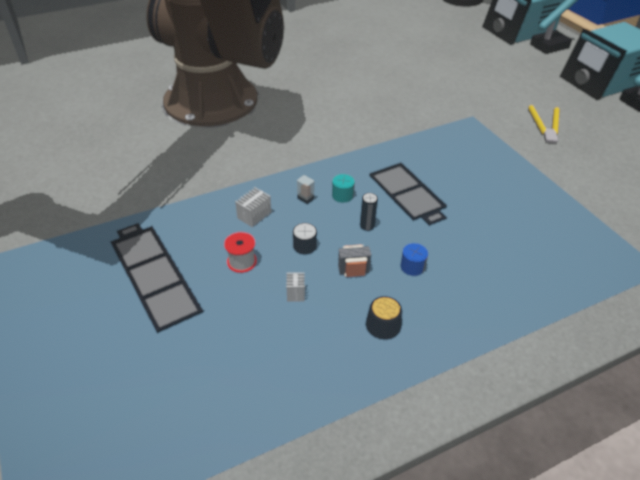

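The black-sleeved, aluminium-topped squat capacitor is at full-picture (330,266) in the top view. Its look-alikes are turquoise at (250,309) and blue at (258,187), so I'll leave those. The top view also shows:
- tray3 on the right at (470,318), tab towards the robot
- tray2 on the left at (193,276), tab away from the robot
- the transformer at (307,216)
- the tall capacitor at (257,253)
- the large heatsink at (349,337)
- the small heatsink at (369,221)

Next I fit the poses by silhouette.

```bash
cat > fit.py <<'E'
from h import *
from scipy.optimize import minimize
def box(x,y,z0,z1): return np.array([[sx*x/2,sy*y/2,z] for z in(z0,z1) for sx in(-1,1) for sy in(-1,1)])
def cyl(d,z1): a=np.arange(0,2*np.pi,.2); return np.vstack([np.c_[d/2*np.cos(a),d/2*np.sin(a),0*a+z] for z in(0,z1)])
tab=lambda L:box(.026,.044,0,.004)+[-L/2-.013,0,0]
M={"tray3":[box(.238,.082,0,.008),tab(.238)],"tray2":[box(.16,.082,0,.008),tab(.16)],
"transformer":[box(.054,.024,0,.046),box(.034,.044,.005,.041)],"tall_capacitor":[cyl(.03,.072)],"squat_capacitor":[cyl(.045,.04)],
"large_heatsink":[box(.054,.042,0,.045)],"small_heatsink":[box(.03,.03,0,.04)],"relay":[box(.028,.022,0,.05)],"solder_reel":[cyl(.054,.05)],"tip_cleaner":[cyl(.06,.045)]}
def sil(p,n,q,S=4):
    im=np.zeros((480*S,640*S),np.uint8); c,s=np.cos(q[2]),np.sin(q[2])
    for b in M[n]:
        X=b@np.array([[c,s,0],[-s,c,0],[0,0,1]])+[q[0],q[1],0]
        cv2.fillConvexPoly(im,cv2.convexHull(((proj(p,X)+.5)*S*16).astype(np.int32)),255,shift=4)
    return cv2.resize(im,(640,480),interpolation=cv2.INTER_AREA)/255.
def iou(p,n,q,m):
    a=sil(p,n,q); return np.minimum(a,m).sum()/np.maximum(a,m).sum()
def fit(views,n,xy,yaws):
    best=None
    for y in yaws:
        r=minimize(lambda q:-sum(iou(p,n,q,m) for p,m in views),[*xy,y],method="Nelder-Mead",options=dict(initial_simplex=[[xy[0],xy[1],y],[xy[0]+.01,xy[1],y],[xy[0],xy[1]+.01,y],[xy[0],xy[1],y+.25]],xatol=2e-4,fatol=1e-4,maxfev=120))
        if best is None or r.fun<best.fun: best=r
    return best.x,-best.fun/len(views)
E
cat > m.py <<'E'
from fit import *
P={c:ctrl.snapshot(c) for c in("top","scene")}
G=dict(tray3=(.51,-.279),tray2=(.514,.25),transformer=(.65,.045),tall_capacitor=(.567,.128),squat_capacitor=(.567,-.012),large_heatsink=(.448,-.057),small_heatsink=(.661,-.067))
for n,g in G.items():
    V={}
    for c,p in P.items():
        ctr=proj(p,[[*g,.02]])[0]
        L=[r for r in ctrl.cut_out(p,n) if np.hypot(*(np.array(r["xy"])*[640,480]-ctr))<25]
        if L: V[c]=(p,L[0]["pixels"].astype(float))
    ya=[0.] if n=="tray3" else [np.pi] if n=="tray2" else [0.] if "cap" in n else np.radians([0,45,90,135])
    for k in [list(V)]+[[c] for c in V]*(len(V)>1):
        q,s=fit([V[c] for c in k],n,g,ya); print(n,k,q[:2].round(4),round(np.degrees(q[2]),1),round(s,3))
E
python3 m.py
```

```text
tray3 ['top', 'scene'] [ 0.5185 -0.2771] 6.1 0.971
tray3 ['top'] [ 0.5193 -0.2774] 6.1 0.978
tray3 ['scene'] [ 0.5174 -0.2769] 5.9 0.972
tray2 ['top', 'scene'] [0.5116 0.2522] 182.7 0.949
tray2 ['top'] [0.5121 0.2513] 182.9 0.976
tray2 ['scene'] [0.5099 0.2544] 182.4 0.959
transformer ['top', 'scene'] [0.6549 0.0492] 71.6 0.939
transformer ['top'] [0.6553 0.0493] 71.4 0.946
transformer ['scene'] [0.6541 0.0499] 72.1 0.943
tall_capacitor ['top', 'scene'] [0.5677 0.127 ] 12.6 0.936
tall_capacitor ['top'] [0.5677 0.1267] 3.8 0.95
tall_capacitor ['scene'] [0.5658 0.1285] 4.0 0.929
squat_capacitor ['top', 'scene'] [ 0.5657 -0.0047] 7.7 0.898
squat_capacitor ['top'] [ 0.566  -0.0051] 2.6 0.879
squat_capacitor ['scene'] [ 0.563  -0.0041] 9.8 0.929
large_heatsink ['top', 'scene'] [ 0.4467 -0.0595] 115.7 0.89
large_heatsink ['top'] [ 0.4467 -0.0604] 115.0 0.85
large_heatsink ['scene'] [ 0.4452 -0.0583] 114.6 0.954
small_heatsink ['top', 'scene'] [ 0.6642 -0.0683] 67.4 0.908
small_heatsink ['top'] [ 0.6645 -0.0692] 66.5 0.928
small_heatsink ['scene'] [ 0.6627 -0.0669] 65.2 0.966
```

```bash
cat > plan.py <<'E'
from h import *
import sys
# waypoints: x,y,z,yaw (absolute); prints the call-final [[x,y,z],turn] shares, chained
def plan(W,start=None,zf=(1,)):
    if start is None:
        o=ctrl.get_obs(); start=[*o["tool_pos"],o["orientation"][2]]; print("at",np.round(start,4),"j6",o["joint_pos"][5].round(1),"t",round(o["clock"],2),"open",round(o["opening"],4))
    c=np.array(start,float)
    for w in W:
        w=np.array(w,float); d=w-c; d[3]=(d[3]+180)%360-180
        n=int(np.ceil(max(np.linalg.norm(d[:3])/.2,abs(d[3])/34.,.01)))
        a=c.copy()
        for i in range(1,n+1):
            t=a+d*i/n; e=t-c; y=np.radians(c[3])
            s=np.round([(np.cos(y)*e[0]+np.sin(y)*e[1])/.8,(np.sin(y)*e[0]-np.cos(y)*e[1])/.8,-e[2]/.8,-e[3]/90],3)
            print(" ",[list(map(float,s[:3])),float(s[3])],"->",t.round(3))
            X,Y=s[0]*.8,s[1]*.8
            c=c+[np.cos(y)*X+np.sin(y)*Y,np.sin(y)*X-np.cos(y)*Y,-s[2]*.8,-s[3]*90]
E
python3 - <<'E'
from plan import *
p=ctrl.snapshot("top")
print(at(p,120+370/1.764,100+293/1.764,.04))
a=p["color"][225:305,280:380,::-1]; cv2.imwrite("pics/sq.png",cv2.resize(a,(500,400),interpolation=2))
plan([(.655,.0493,.19,161.5),(.655,.0493,.078,161.5)])
E
```

```text
[ 0.56460911 -0.00742547  0.04      ]
at [   0.2861   -0.6113    0.2922 -154.917 ] j6 -16.5 t 1.95 open 0.0874
  [[-0.192, 0.138, 0.032], 0.121] -> [   0.378   -0.446    0.267 -165.813]
  [[-0.162, 0.172, 0.032], 0.121] -> [   0.471   -0.281    0.241 -176.709]
  [[-0.127, 0.199, 0.032], 0.121] -> [ 5.63000e-01 -1.16000e-01  2.16000e-01 -1.87604e+02]
  [[-0.087, 0.22, 0.032], 0.121] -> [ 6.550e-01  4.900e-02  1.900e-01 -1.985e+02]
  [[-0.0, 0.0, 0.14], 0.0] -> [ 6.550e-01  4.900e-02  7.800e-02 -1.985e+02]
```

View pics/sq.png

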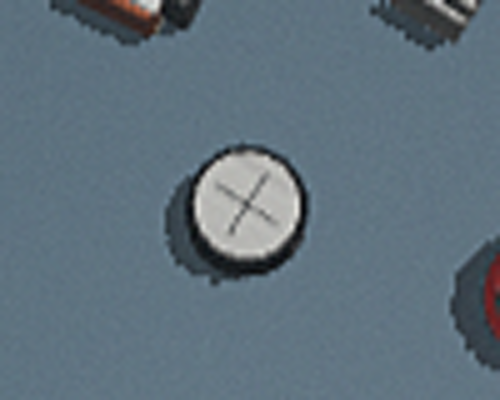

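The crop shows a black sleeve with a bare aluminium top at full (329.6,265.8), so this is the squat capacitor. Now moving to the transformer.

Emit:
{"fn": "send_rows", "kwargs": {"deltas": [[[-0.038,0.028,0.006],0.024],[[-0.077,0.055,0.013],0.048],[[-0.115,0.083,0.019],0.073],[[-0.154,0.11,0.026],0.097],[[-0.192,0.138,0.032],0.121]], "gripper": 1}}

```text
clock: 2.37
tool_pos: [0.379, -0.4448, 0.2663]
orientation: [-180.0, 0.0, -165.9]
force: [0.6, -0.1, 0.0]
opening: 0.0877
gripper_force: 0.0
```

Emit:
{"fn": "send_rows", "kwargs": {"deltas": [[[-0.032,0.034,0.006],0.024],[[-0.065,0.069,0.013],0.048],[[-0.097,0.103,0.019],0.073],[[-0.13,0.138,0.026],0.097],[[-0.162,0.172,0.032],0.121]]}}

```text
clock: 2.78
tool_pos: [0.471, -0.2793, 0.241]
orientation: [-180.0, 0.0, -176.8]
force: [-0.0, 0.6, -0.3]
opening: 0.0876
gripper_force: 0.0
```

Emit:
{"fn": "send_rows", "kwargs": {"deltas": [[[-0.025,0.04,0.006],0.024],[[-0.051,0.08,0.013],0.048],[[-0.076,0.119,0.019],0.073],[[-0.102,0.159,0.026],0.097],[[-0.127,0.199,0.032],0.121]]}}

```text
clock: 3.2
tool_pos: [0.5633, -0.1144, 0.2154]
orientation: [180.0, 0.0, 172.3]
force: [0.5, 0.1, 0.1]
opening: 0.0872
gripper_force: 0.0
```

Emit:
{"fn": "send_rows", "kwargs": {"deltas": [[[-0.017,0.044,0.006],0.024],[[-0.035,0.088,0.013],0.048],[[-0.052,0.132,0.019],0.073],[[-0.07,0.176,0.026],0.097],[[-0.087,0.22,0.032],0.121]]}}

```text
clock: 3.62
tool_pos: [0.6556, 0.0509, 0.1896]
orientation: [180.0, 0.0, 161.4]
force: [1.0, -0.3, -0.6]
opening: 0.0872
gripper_force: 0.0
```

```bash
python3 - <<'E'
from plan import *
from fit import *
p=ctrl.snapshot("wrist"); save(p,"w1")
for r in ctrl.cut_out(p,"transformer")[:2]:
    print(r["conf"],r["pixels"].sum(),fit([(p,r["pixels"].astype(float))],"transformer",(.655,.049),[np.radians(71.5)]))
plan([(.655,.0493,.19,161.5),(.655,.0493,.078,161.5)])
E
```

```text
0.82 5730 (array([0.65443632, 0.04970959, 1.22925056]), np.float64(0.9557743728485257))
0.16 2811 (array([0.655     , 0.049     , 1.24791042]), np.float64(0.0))
at [6.568000e-01 5.340000e-02 1.883000e-01 1.616591e+02] j6 -129.9 t 3.72 open 0.0879
  [[0.001, -0.006, -0.002], 0.002] -> [6.550e-01 4.900e-02 1.900e-01 1.615e+02]
  [[-0.0, 0.0, 0.14], -0.0] -> [6.550e-01 4.900e-02 7.800e-02 1.615e+02]
```

View pics/w1.png

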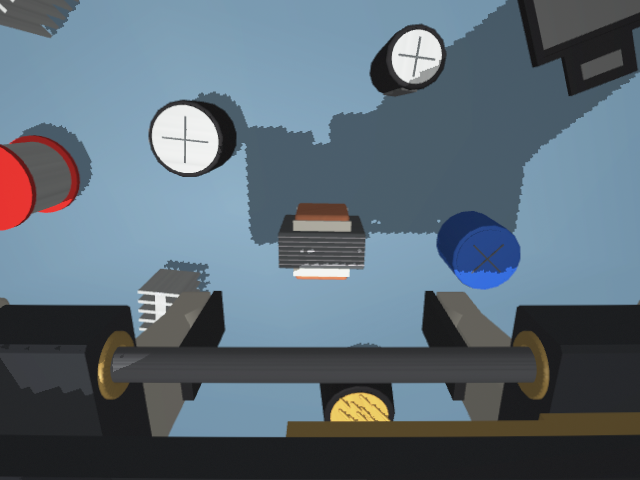

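The wrist view puts the transformer at (322,242), squarely between the fingers. Its fit agrees with the first one, so I'm descending in stages and watching for settling error.

Emit:
{"fn": "send_rows", "kwargs": {"deltas": [[[0,0,0],0.005],[[0,0,0.025],0.012],[[0,0,0.06],0.012],[[0,0,0.075],0.012],[[0,0,0.075],0.012]]}}

```text
clock: 4.13
tool_pos: [0.6527, 0.0476, 0.1268]
orientation: [-179.8, -0.3, 160.4]
force: [-0.3, 0.3, -0.6]
opening: 0.0882
gripper_force: 0.0
```

Emit:
{"fn": "send_rows", "kwargs": {"deltas": [[[0,0,0.02],0],[[0,0,0.04],0],[[0,0,0.055],0],[[0,0,0.065],0],[[0,0,0.065],0]]}}

```text
clock: 4.55
tool_pos: [0.6542, 0.0485, 0.0766]
orientation: [-179.9, -0.1, 160.4]
force: [-0.6, 0.7, -0.1]
opening: 0.0877
gripper_force: 0.0
```

Emit:
{"fn": "send_rows", "kwargs": {"deltas": [[[0,0,0],0],[[0,0,0],0],[[0,0,0],0],[[0,0,0],0],[[0,0,0],0]]}}

```text
clock: 4.97
tool_pos: [0.6551, 0.0492, 0.0784]
orientation: [180.0, 0.0, 160.5]
force: [0.9, 0.2, -0.3]
opening: 0.0878
gripper_force: 0.0
```

```bash
python3 - <<'E'
from plan import *
plan([(.6545,.0495,.078,160.5)])
E
```

```text
at [6.551000e-01 4.920000e-02 7.840000e-02 1.604529e+02] j6 -130.8 t 4.97 open 0.0878
  [[0.001, 0.0, 0.001], -0.001] -> [6.540e-01 5.000e-02 7.800e-02 1.605e+02]
```

Emit:
{"fn": "send_rows", "kwargs": {"deltas": [[[0,0,0],0],[[0,0,0],0],[[0,0,0],0],[[0,0,0],0],[[0,0,0],0]], "gripper": 0}}

```text
clock: 5.38
tool_pos: [0.6548, 0.049, 0.0777]
orientation: [-180.0, -0.0, 160.4]
force: [0.6, 0.2, 0.0]
opening: 0.0598
gripper_force: 0.0
```

Emit:
{"fn": "send_rows", "kwargs": {"deltas": [[[0,0,0],0],[[0,0,-0.005],0],[[0,0,-0.03],0],[[0,0,-0.07],0],[[0,0,-0.1],0]]}}

```text
clock: 5.8
tool_pos: [0.6544, 0.0488, 0.1586]
orientation: [-179.9, -0.1, 160.4]
force: [1.0, 0.4, -3.7]
opening: 0.0538
gripper_force: 30.0
```

```bash
python3 - <<'E'
from plan import *
plan([(.4409,-.2854,.19,186.1),(.4409,-.2854,.0815,186.1),(.4409,-.2854,.19,186.1),(.5675,.1272,.19,186.1),(.5675,.1272,.078,186.1)],(.655,.0493,.158,160.4))
E
```

```text
[[0.056, -0.242, -0.02], -0.143] -> [ 5.4800e-01 -1.1800e-01  1.7400e-01  1.7325e+02]
  [[0.108, -0.223, -0.02], -0.143] -> [  0.441  -0.285   0.19  186.1  ]
  [[0.0, -0.0, 0.136], 0.0] -> [ 4.410e-01 -2.850e-01  8.200e-02  1.861e+02]
  [[0.0, -0.0, -0.136], 0.0] -> [  0.441  -0.285   0.19  186.1  ]
  [[-0.071, 0.165, -0.0], 0.0] -> [ 4.83000e-01 -1.48000e-01  1.90000e-01  1.86127e+02]
  [[-0.07, 0.165, -0.0], 0.0] -> [ 5.25000e-01 -1.00000e-02  1.90000e-01  1.86113e+02]
  [[-0.071, 0.166, -0.0], 0.0] -> [5.680e-01 1.270e-01 1.900e-01 1.861e+02]
  [[-0.0, -0.0, 0.14], 0.0] -> [5.680e-01 1.270e-01 7.800e-02 1.861e+02]
```

Emit:
{"fn": "send_rows", "kwargs": {"deltas": [[[0.008,-0.036,-0.003],-0.02],[[0.02,-0.085,-0.007],-0.05],[[0.032,-0.137,-0.012],-0.08],[[0.044,-0.189,-0.016],-0.11],[[0.056,-0.242,-0.02],-0.143]]}}

```text
clock: 6.22
tool_pos: [0.5482, -0.1159, 0.1733]
orientation: [180.0, -0.1, 173.5]
force: [0.0, -1.3, -2.5]
opening: 0.0541
gripper_force: 30.0
```

Emit:
{"fn": "send_rows", "kwargs": {"deltas": [[[0.025,-0.052,-0.005],-0.033],[[0.05,-0.104,-0.01],-0.067],[[0.075,-0.155,-0.015],-0.1],[[0.096,-0.198,-0.02],-0.13],[[0.108,-0.223,-0.02],-0.143]]}}

```text
clock: 6.63
tool_pos: [0.4412, -0.2837, 0.19]
orientation: [180.0, -0.0, -173.7]
force: [-0.6, -0.6, -3.6]
opening: 0.0536
gripper_force: 30.0
```

Emit:
{"fn": "send_rows", "kwargs": {"deltas": [[[0,0,0],0],[[0,0,0.015],0],[[0,0,0.045],0],[[0,0,0.08],0],[[0,0,0.1],0]]}}

```text
clock: 7.05
tool_pos: [0.4418, -0.2815, 0.1071]
orientation: [179.9, -0.1, -173.9]
force: [0.4, 0.6, -4.8]
opening: 0.0539
gripper_force: 30.0
```

Emit:
{"fn": "send_rows", "kwargs": {"deltas": [[[0,0,0.006],0],[[0,0,0.014],0],[[0,0,0.022],0],[[0,0,0.027],0],[[0,0,0.031],0]]}}

```text
clock: 7.47
tool_pos: [0.4439, -0.282, 0.0849]
orientation: [-180.0, 0.0, -173.8]
force: [-0.3, 0.3, -3.0]
opening: 0.0536
gripper_force: 30.0
```

Emit:
{"fn": "send_rows", "kwargs": {"deltas": [[[0,0,0.001],0],[[0,0,0.002],0],[[0,0,0.003],0],[[0,0,0.004],0],[[0,0,0.005],0]]}}

```text
clock: 7.88
tool_pos: [0.4437, -0.282, 0.0809]
orientation: [-180.0, 0.0, -173.8]
force: [1.1, -0.5, -4.2]
opening: 0.0542
gripper_force: 30.0
```

Emit:
{"fn": "send_rows", "kwargs": {"deltas": [[[0.002,-0.002,0],0],[[0.004,-0.004,0],0],[[0.004,-0.004,0],0],[[0.004,-0.004,0.001],0],[[0.004,-0.004,0.001],0]]}}

```text
clock: 8.3
tool_pos: [0.4405, -0.2857, 0.0807]
orientation: [-180.0, -0.0, -173.8]
force: [-3.0, 1.2, 6.1]
opening: 0.0537
gripper_force: 30.0
```

Emit:
{"fn": "send_rows", "kwargs": {"deltas": [[[0,0,0],0],[[0,0,0.001],0],[[0,0,0.001],0],[[0,0,0.001],0],[[0,0,0.001],0]]}}

```text
clock: 8.72
tool_pos: [0.4405, -0.2857, 0.0807]
orientation: [-180.0, 0.0, -173.8]
force: [-5.6, 2.7, 16.2]
opening: 0.0541
gripper_force: 30.0
```

Emit:
{"fn": "send_rows", "kwargs": {"deltas": [[[0,0,0],0],[[0,0,0],0],[[0,0,0],0],[[0,0,0],0],[[0,0,0],0]], "gripper": 1}}

```text
clock: 9.13
tool_pos: [0.4408, -0.2855, 0.079]
orientation: [-180.0, 0.0, -173.8]
force: [0.5, 0.4, 0.5]
opening: 0.0813
gripper_force: 0.0
```

Emit:
{"fn": "send_rows", "kwargs": {"deltas": [[[0,0,-0.005],0],[[0,0,-0.03],0],[[0,0,-0.07],0],[[0,0,-0.11],0],[[0,0,-0.136],0]]}}

```text
clock: 9.55
tool_pos: [0.4414, -0.2858, 0.1909]
orientation: [-179.9, 0.1, -173.8]
force: [0.3, 0.3, 0.0]
opening: 0.0875
gripper_force: 0.0
```

```bash
sed -i 's#/.2,abs#/.17,abs#;s#/34.#/30.#' plan.py; python3 - <<'E'
from plan import *
plan([(.5675,.1272,.19,186.2)])
E
```

```text
at [   0.4414   -0.2858    0.1909 -173.7819] j6 -72.3 t 9.55 open 0.0875
  [[-0.071, 0.165, 0.0], 0.0] -> [ 4.83000e-01 -1.48000e-01  1.91000e-01 -1.73788e+02]
  [[-0.071, 0.166, 0.001], 0.0] -> [ 5.25000e-01 -1.00000e-02  1.90000e-01 -1.73794e+02]
  [[-0.071, 0.165, 0.0], 0.0] -> [ 5.680e-01  1.270e-01  1.900e-01 -1.738e+02]
```

Emit:
{"fn": "send_rows", "kwargs": {"deltas": [[[-0.01,0.024,0],0],[[-0.025,0.058,0],0],[[-0.04,0.093,0],0],[[-0.055,0.129,0],0],[[-0.071,0.165,0],0]]}}

```text
clock: 9.97
tool_pos: [0.483, -0.1469, 0.1883]
orientation: [-180.0, 0.0, -173.8]
force: [0.3, 0.3, -1.2]
opening: 0.0877
gripper_force: 0.0
```

Emit:
{"fn": "send_rows", "kwargs": {"deltas": [[[-0.014,0.033,0],0],[[-0.028,0.066,0],0],[[-0.043,0.099,0],0],[[-0.057,0.132,0],0],[[-0.071,0.166,0],0]]}}

```text
clock: 10.38
tool_pos: [0.5253, -0.0085, 0.1882]
orientation: [-180.0, 0.0, -173.8]
force: [-0.1, -0.6, -0.9]
opening: 0.0874
gripper_force: 0.0
```

Emit:
{"fn": "send_rows", "kwargs": {"deltas": [[[-0.018,0.042,0],0],[[-0.036,0.083,0],0],[[-0.053,0.124,0],0],[[-0.066,0.153,0],0],[[-0.071,0.165,0],0]]}}

```text
clock: 10.8
tool_pos: [0.5684, 0.1305, 0.188]
orientation: [180.0, 0.0, -173.7]
force: [-0.4, 0.4, 0.2]
opening: 0.0878
gripper_force: 0.0
```

Emit:
{"fn": "send_rows", "kwargs": {"deltas": [[[0,0,0],0],[[0,0,0],0],[[0,0,0.01],0],[[0,0,0.02],0],[[0,0,0.02],0]]}}

```text
clock: 11.22
tool_pos: [0.5661, 0.1259, 0.1698]
orientation: [-180.0, -0.2, -173.9]
force: [-0.7, -0.3, -0.5]
opening: 0.0878
gripper_force: 0.0
```

```bash
python3 - <<'E'
from plan import *
from fit import *
p=ctrl.snapshot("wrist")
for r in ctrl.cut_out(p,"tall_capacitor")[:1]:
    print(r["conf"],r["pixels"].sum(),fit([(p,r["pixels"].astype(float))],"tall_capacitor",(.5675,.127),[0.]))
plan([(.5675,.1272,.174,186.2)])
E
```

```text
at [ 5.669000e-01  1.264000e-01  1.712000e-01 -1.738772e+02] j6 -115.7 t 11.32 open 0.0878
  [[-0.001, 0.001, -0.003], -0.001] -> [ 5.680e-01  1.270e-01  1.740e-01 -1.738e+02]
```

Emit:
{"fn": "send_rows", "kwargs": {"deltas": [[[0,0,0.01],0],[[0,0,0.04],0],[[0,0,0.07],0],[[0,0,0.095],0],[[0,0,0.106],0]]}}

```text
clock: 11.73
tool_pos: [0.5661, 0.1265, 0.0843]
orientation: [-179.9, -0.2, -173.9]
force: [-0.3, -0.2, 0.4]
opening: 0.0875
gripper_force: 0.0
```

Emit:
{"fn": "send_rows", "kwargs": {"deltas": [[[0,0,0],0],[[0,0,0],0],[[0,0,0],0],[[0,0,0],0],[[0,0,0],0]], "gripper": 0}}

```text
clock: 12.15
tool_pos: [0.568, 0.1277, 0.0883]
orientation: [180.0, 0.1, -173.8]
force: [0.0, 0.6, 0.2]
opening: 0.0598
gripper_force: 0.0
```

Emit:
{"fn": "send_rows", "kwargs": {"deltas": [[[0,0,0],0],[[0,0,0],0],[[0,0,0],0],[[0,0,0],0],[[0,0,0],0]]}}

```text
clock: 12.57
tool_pos: [0.5674, 0.1274, 0.0872]
orientation: [180.0, 0.0, -173.8]
force: [-0.1, 0.8, 1.2]
opening: 0.0299
gripper_force: 30.0
```

Emit:
{"fn": "send_rows", "kwargs": {"deltas": [[[0,0,0],0],[[0,0,0],0],[[0,0,0],0],[[0,0,0],0],[[0,0,0],0]]}}

```text
clock: 12.98
tool_pos: [0.5674, 0.1275, 0.0872]
orientation: [180.0, 0.0, -173.8]
force: [-0.7, 1.2, 2.2]
opening: 0.0295
gripper_force: 30.0
```

```bash
python3 - <<'E'
from plan import *
o=ctrl.get_obs()["tool_pos"]
plan([(o[0],o[1],.19,186.2),(.5185,-.2771,.19,186.2)])
E
```

```text
at [ 5.674000e-01  1.275000e-01  8.720000e-02 -1.738125e+02] j6 -115.7 t 12.98 open 0.0295
  [[-0.0, 0.0, -0.129], -0.0] -> [ 5.670e-01  1.270e-01  1.900e-01 -1.738e+02]
  [[0.038, -0.165, 0.0], -0.0] -> [ 5.51000e-01 -7.00000e-03  1.90000e-01 -1.73808e+02]
  [[0.039, -0.166, 0.0], -0.0] -> [ 5.35000e-01 -1.42000e-01  1.90000e-01 -1.73804e+02]
  [[0.038, -0.165, 0.0], -0.0] -> [   0.518   -0.277    0.19  -173.8  ]
```

Emit:
{"fn": "send_rows", "kwargs": {"deltas": [[[0,0,-0.01],0],[[0,0,-0.04],0],[[0,0,-0.075],0],[[0,0,-0.11],0],[[0,0,-0.129],0]]}}

```text
clock: 13.4
tool_pos: [0.5682, 0.1276, 0.1938]
orientation: [180.0, 0.2, -173.8]
force: [1.6, 0.9, -0.1]
opening: 0.0298
gripper_force: 30.0
```

Emit:
{"fn": "send_rows", "kwargs": {"deltas": [[[0.005,-0.023,0],0],[[0.013,-0.056,0],0],[[0.021,-0.092,0],0],[[0.03,-0.129,0],0],[[0.038,-0.165,0],0]]}}

```text
clock: 13.82
tool_pos: [0.5507, -0.0083, 0.1907]
orientation: [180.0, -0.0, -173.8]
force: [0.8, -0.3, -0.1]
opening: 0.0294
gripper_force: 30.0
```

Emit:
{"fn": "send_rows", "kwargs": {"deltas": [[[0.008,-0.033,0],0],[[0.016,-0.066,0],0],[[0.023,-0.1,0],0],[[0.031,-0.133,0],0],[[0.039,-0.166,0],0]]}}

```text
clock: 14.23
tool_pos: [0.5341, -0.1438, 0.1906]
orientation: [180.0, 0.0, -173.8]
force: [0.9, -1.0, -0.1]
opening: 0.0298
gripper_force: 30.0
```

Emit:
{"fn": "send_rows", "kwargs": {"deltas": [[[0.01,-0.042,0],0],[[0.02,-0.083,0],0],[[0.029,-0.124,0],0],[[0.036,-0.153,0],0],[[0.038,-0.165,0],0]]}}

```text
clock: 14.65
tool_pos: [0.5176, -0.2798, 0.1904]
orientation: [-180.0, -0.0, -174.0]
force: [0.2, 0.3, -1.2]
opening: 0.0295
gripper_force: 30.0
```

Emit:
{"fn": "send_rows", "kwargs": {"deltas": [[[0,0,0],0],[[0,0,0.02],0],[[0,0,0.05],0],[[0,0,0.085],0],[[0,0,0.1],0]]}}

```text
clock: 15.07
tool_pos: [0.5173, -0.2755, 0.1075]
orientation: [179.9, -0.2, -173.8]
force: [-0.0, -0.3, -1.5]
opening: 0.0294
gripper_force: 30.0
```

Emit:
{"fn": "send_rows", "kwargs": {"deltas": [[[0,0,0],0],[[0,0,0],0],[[0,0,0],0],[[0,0,0],0],[[0,0,0],0]]}}

```text
clock: 15.48
tool_pos: [0.5194, -0.2769, 0.1116]
orientation: [-180.0, 0.1, -173.8]
force: [-0.5, 0.2, -0.6]
opening: 0.0298
gripper_force: 30.0
```

```bash
python3 - <<'E'
from plan import *
plan([(.5185,-.2771,.0905,186.2)])
E
```

```text
at [ 5.194000e-01 -2.769000e-01  1.116000e-01 -1.737937e+02] j6 -74.8 t 15.48 open 0.0298
  [[0.001, -0.0, 0.026], 0.0] -> [ 5.180e-01 -2.770e-01  9.000e-02 -1.738e+02]
```

Emit:
{"fn": "send_rows", "kwargs": {"deltas": [[[0,0,0.006],0],[[0,0,0.014],0],[[0,0,0.02],0],[[0,0,0.024],0],[[0,0,0.025],0]]}}

```text
clock: 15.9
tool_pos: [0.5182, -0.2769, 0.0901]
orientation: [180.0, -0.1, -173.8]
force: [-3.5, 4.1, 12.6]
opening: 0.0296
gripper_force: 30.0
```

Emit:
{"fn": "send_rows", "kwargs": {"deltas": [[[0,0,0],0],[[0,0,0],0],[[0,0,0.001],0],[[0,0,0.001],0],[[0,0,0.001],0]]}}

```text
clock: 16.32
tool_pos: [0.5183, -0.2769, 0.0901]
orientation: [180.0, -0.0, -173.8]
force: [-4.2, 3.8, 11.3]
opening: 0.0295
gripper_force: 30.0
```

Emit:
{"fn": "send_rows", "kwargs": {"deltas": [[[0,0,0],0],[[0,0,0],0],[[0,0,0],0],[[0,0,0],0],[[0,0,0],0]], "gripper": 1}}

```text
clock: 16.73
tool_pos: [0.5186, -0.277, 0.0892]
orientation: [180.0, -0.0, -173.8]
force: [0.9, -0.7, -0.2]
opening: 0.0572
gripper_force: 0.0
```

Emit:
{"fn": "send_rows", "kwargs": {"deltas": [[[0,0,0],0],[[0,0,-0.02],0],[[0,0,-0.06],0],[[0,0,-0.1],0],[[0,0,-0.125],0]]}}

```text
clock: 17.15
tool_pos: [0.5194, -0.2774, 0.1924]
orientation: [-179.9, 0.1, -173.8]
force: [1.3, 0.2, -0.6]
opening: 0.0866
gripper_force: 0.0
```

```bash
python3 - <<'E'
from plan import *
plan([(.4465,-.0595,.175,205)])
E
```

```text
at [   0.5194   -0.2774    0.1924 -173.7832] j6 -74.7 t 17.15 open 0.0866
  [[0.031, 0.14, 0.011], -0.104] -> [   0.483   -0.168    0.184 -164.392]
  [[0.007, 0.144, 0.011], -0.105] -> [ 4.46e-01 -6.00e-02  1.75e-01 -1.55e+02]
```

Emit:
{"fn": "send_rows", "kwargs": {"deltas": [[[0.004,0.02,0.002],-0.014],[[0.01,0.048,0.004],-0.035],[[0.017,0.078,0.006],-0.058],[[0.024,0.109,0.009],-0.081],[[0.031,0.14,0.011],-0.104]]}}

```text
clock: 17.57
tool_pos: [0.4813, -0.1675, 0.1805]
orientation: [180.0, 0.0, -164.4]
force: [1.6, 0.3, 0.4]
opening: 0.0875
gripper_force: 0.0
```

Emit:
{"fn": "send_rows", "kwargs": {"deltas": [[[0.002,0.036,0.003],-0.026],[[0.004,0.072,0.006],-0.052],[[0.005,0.108,0.008],-0.078],[[0.007,0.134,0.01],-0.098],[[0.007,0.144,0.011],-0.105]]}}

```text
clock: 17.98
tool_pos: [0.4446, -0.0572, 0.1719]
orientation: [180.0, 0.0, -154.8]
force: [-0.2, 0.0, -0.3]
opening: 0.0875
gripper_force: 0.0
```

Emit:
{"fn": "send_rows", "kwargs": {"deltas": [[[0,0,0],0],[[0,0,0],0],[[0,0,0],0],[[0,0,0],0],[[0,0,0],0]]}}

```text
clock: 18.4
tool_pos: [0.4458, -0.0596, 0.1717]
orientation: [180.0, -0.0, -155.1]
force: [0.9, -0.4, -0.2]
opening: 0.0878
gripper_force: 0.0
```

```bash
python3 - <<'E'
from plan import *
from fit import *
p=ctrl.snapshot("wrist"); save(p,"w3")
for r in ctrl.cut_out(p,"large_heatsink")[:1]:
    print(r["conf"],r["pixels"].sum(),fit([(p,r["pixels"].astype(float))],"large_heatsink",(.4465,-.0595),np.radians([115.,110])))
plan([(.4465,-.0595,.175,205),(.4465,-.0595,.078,205)])
E
```

```text
0.58 5187 (array([ 0.4465802 , -0.05910215,  2.01321245]), np.float64(0.65509302257616))
at [ 4.457000e-01 -5.950000e-02  1.717000e-01 -1.550829e+02] j6 -82.7 t 18.5 open 0.0874
  [[-0.001, -0.0, -0.004], -0.001] -> [ 4.46e-01 -6.00e-02  1.75e-01 -1.55e+02]
  [[0.0, -0.0, 0.121], 0.0] -> [ 4.46e-01 -6.00e-02  7.80e-02 -1.55e+02]
```

View pics/w3.png

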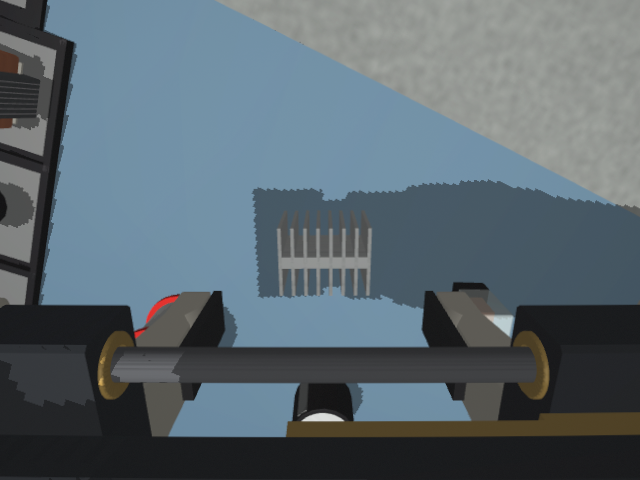

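The large heatsink at (325,260) is square and centred between the fingers, with the relay (485,310) and reel (170,315) clear of the finger paths.

Emit:
{"fn": "send_rows", "kwargs": {"deltas": [[[0,0,0.01],0],[[0,0,0.04],0],[[0,0,0.075],0],[[0,0,0.105],0],[[0,0,0.117],0]]}}

```text
clock: 18.92
tool_pos: [0.4439, -0.0595, 0.0751]
orientation: [179.9, -0.2, -155.1]
force: [-1.2, -0.1, -0.4]
opening: 0.0877
gripper_force: 0.0
```

Emit:
{"fn": "send_rows", "kwargs": {"deltas": [[[0,0,0],0],[[0,0,0],0],[[0,0,0],0],[[0,0,0],0],[[0,0,0],0]], "gripper": 0}}

```text
clock: 19.33
tool_pos: [0.4463, -0.0587, 0.0791]
orientation: [-180.0, 0.1, -155.0]
force: [0.0, 0.7, -0.4]
opening: 0.0596
gripper_force: 0.0
```

Emit:
{"fn": "send_rows", "kwargs": {"deltas": [[[0,0,0],0],[[0,0,0],0],[[0,0,0],0],[[0,0,0],0],[[0,0,0],0]]}}

```text
clock: 19.75
tool_pos: [0.4461, -0.0587, 0.079]
orientation: [-180.0, 0.1, -155.0]
force: [-1.7, 0.9, 6.7]
opening: 0.0537
gripper_force: 30.0
```

```bash
python3 - <<'E'
from plan import *
o=ctrl.get_obs()["tool_pos"]
plan([(o[0],o[1],.195,205),(.5961,-.2688,.195,186.2)])
E
```

```text
at [ 4.461000e-01 -5.870000e-02  7.900000e-02 -1.549922e+02] j6 -82.7 t 19.75 open 0.0537
  [[-0.0, 0.0, -0.145], 0.0] -> [ 4.46e-01 -5.90e-02  1.95e-01 -1.55e+02]
  [[-0.029, -0.159, 0.0], 0.104] -> [ 5.21000e-01 -1.64000e-01  1.95000e-01 -1.64396e+02]
  [[-0.055, -0.151, 0.0], 0.105] -> [   0.596   -0.269    0.195 -173.8  ]
```

Emit:
{"fn": "send_rows", "kwargs": {"deltas": [[[0,0,-0.01],0],[[0,0,-0.04],0],[[0,0,-0.085],0],[[0,0,-0.125],0],[[0,0,-0.145],0]]}}

```text
clock: 20.17
tool_pos: [0.4466, -0.0588, 0.1984]
orientation: [-179.9, 0.2, -155.0]
force: [0.9, -0.3, -0.7]
opening: 0.0539
gripper_force: 30.0
```

Emit:
{"fn": "send_rows", "kwargs": {"deltas": [[[-0.004,-0.022,0],0.014],[[-0.01,-0.054,0],0.035],[[-0.016,-0.089,0],0.058],[[-0.023,-0.124,0],0.081],[[-0.029,-0.159,0],0.104]]}}

```text
clock: 20.58
tool_pos: [0.5208, -0.1654, 0.1948]
orientation: [180.0, 0.0, -164.5]
force: [0.6, 0.7, -1.1]
opening: 0.0538
gripper_force: 30.0
```

Emit:
{"fn": "send_rows", "kwargs": {"deltas": [[[-0.014,-0.038,0],0.026],[[-0.028,-0.076,0],0.052],[[-0.041,-0.113,0],0.078],[[-0.051,-0.14,0],0.098],[[-0.055,-0.151,0],0.105]]}}

```text
clock: 21.0
tool_pos: [0.5963, -0.2713, 0.1939]
orientation: [-180.0, -0.0, -174.0]
force: [0.7, -0.1, -1.0]
opening: 0.0536
gripper_force: 30.0
```

Emit:
{"fn": "send_rows", "kwargs": {"deltas": [[[0,0,0],0],[[0,0,0.01],0],[[0,0,0.04],0],[[0,0,0.075],0],[[0,0,0.09],0]]}}

```text
clock: 21.42
tool_pos: [0.5928, -0.2671, 0.119]
orientation: [179.9, -0.2, -173.8]
force: [-1.1, 0.0, -2.9]
opening: 0.0537
gripper_force: 30.0
```

Emit:
{"fn": "send_rows", "kwargs": {"deltas": [[[0,0,0],0],[[0,0,0],0],[[0,0,0],0],[[0,0,0],0],[[0,0,0],0]]}}

```text
clock: 21.83
tool_pos: [0.5961, -0.2688, 0.1238]
orientation: [-180.0, 0.1, -173.8]
force: [-0.6, 0.7, -0.6]
opening: 0.0541
gripper_force: 30.0
```

```bash
python3 - <<'E'
from plan import *
plan([(.5961,-.2688,.0822,186.2)])
E
```

```text
at [ 5.961000e-01 -2.688000e-01  1.238000e-01 -1.737966e+02] j6 -76.6 t 21.83 open 0.0541
  [[-0.0, 0.0, 0.052], 0.0] -> [ 5.960e-01 -2.690e-01  8.200e-02 -1.738e+02]
```

Emit:
{"fn": "send_rows", "kwargs": {"deltas": [[[0,0,0.01],0],[[0,0,0.025],0],[[0,0,0.038],0],[[0,0,0.045],0],[[0,0,0.048],0]]}}

```text
clock: 22.25
tool_pos: [0.5941, -0.2686, 0.0821]
orientation: [179.9, -0.2, -173.8]
force: [-6.4, 5.7, 14.7]
opening: 0.0538
gripper_force: 30.0
```

Emit:
{"fn": "send_rows", "kwargs": {"deltas": [[[0,0,0],0],[[0,0,0.001],0],[[0,0,0.002],0],[[0,0,0.003],0],[[0,0,0.004],0]]}}

```text
clock: 22.67
tool_pos: [0.5955, -0.2689, 0.082]
orientation: [-180.0, 0.0, -173.8]
force: [-6.3, 4.7, 16.6]
opening: 0.054
gripper_force: 30.0
```

Emit:
{"fn": "send_rows", "kwargs": {"deltas": [[[0,0,0],0],[[0,0,0],0],[[0,0,0],0],[[0,0,0],0],[[0,0,0],0]], "gripper": 1}}

```text
clock: 23.08
tool_pos: [0.5954, -0.2688, 0.0805]
orientation: [-180.0, -0.0, -173.8]
force: [1.0, -0.2, -0.2]
opening: 0.0815
gripper_force: 0.0
```

Emit:
{"fn": "send_rows", "kwargs": {"deltas": [[[0,0,0],0],[[0,0,-0.02],0],[[0,0,-0.06],0],[[0,0,-0.1],0],[[0,0,-0.125],0]]}}

```text
clock: 23.5
tool_pos: [0.5962, -0.2692, 0.1838]
orientation: [-179.9, 0.1, -173.8]
force: [1.4, 0.4, 0.4]
opening: 0.0876
gripper_force: 0.0
```

```bash
python3 - <<'E'
from plan import *
plan([(.565,-.0055,.17,182.7)])
E
```

```text
at [   0.5962   -0.2692    0.1838 -173.7837] j6 -76.6 t 23.5 open 0.0876
  [[0.002, 0.166, 0.009], 0.02] -> [ 5.81000e-01 -1.37000e-01  1.77000e-01 -1.75542e+02]
  [[0.006, 0.166, 0.008], 0.019] -> [ 5.650e-01 -6.000e-03  1.700e-01 -1.773e+02]
```

Emit:
{"fn": "send_rows", "kwargs": {"deltas": [[[0,0.024,0.001],0.003],[[0.001,0.058,0.003],0.007],[[0.001,0.094,0.005],0.012],[[0.002,0.13,0.007],0.016],[[0.002,0.166,0.009],0.02]]}}

```text
clock: 23.92
tool_pos: [0.579, -0.1359, 0.1734]
orientation: [180.0, 0.0, -175.7]
force: [-0.4, -0.2, -0.4]
opening: 0.0877
gripper_force: 0.0
```

Emit:
{"fn": "send_rows", "kwargs": {"deltas": [[[0.001,0.042,0.002],0.005],[[0.003,0.084,0.004],0.01],[[0.005,0.125,0.006],0.015],[[0.006,0.155,0.008],0.018],[[0.006,0.166,0.008],0.019]]}}

```text
clock: 24.33
tool_pos: [0.5641, -0.0022, 0.167]
orientation: [180.0, 0.0, -177.2]
force: [-0.2, 0.2, -0.8]
opening: 0.0877
gripper_force: 0.0
```

Emit:
{"fn": "send_rows", "kwargs": {"deltas": [[[0,0,0],0],[[0,0,0],0],[[0,0,0],0],[[0,0,0],0],[[0,0,0],0]]}}

```text
clock: 24.75
tool_pos: [0.5645, -0.0059, 0.167]
orientation: [-180.0, -0.0, -177.4]
force: [0.2, -0.1, -0.2]
opening: 0.0877
gripper_force: 0.0
```

```bash
python3 - <<'E'
from plan import *
from fit import *
p=ctrl.snapshot("wrist"); save(p,"w4")
for r in ctrl.cut_out(p,"squat_capacitor")[:3]:
    print(r["conf"],r["xy"],r["pixels"].sum(),fit([(p,r["pixels"].astype(float))],"squat_capacitor",(.565,-.0055),[0.]))
plan([(.565,-.0055,.17,182.7),(.565,-.0055,.078,182.7)])
E
```

```text
0.89 [0.5081, 0.5325] 5096 (array([ 0.56499155, -0.00548397,  0.005724  ]), np.float64(0.9463061133032387))
0.7 [0.8906, 0.2071] 8150 (array([ 0.565 , -0.0055,  0.    ]), np.float64(0.0))
at [ 5.645000e-01 -5.700000e-03  1.670000e-01 -1.773944e+02] j6 -106.7 t 24.85 open 0.0876
  [[-0.001, 0.0, -0.004], -0.001] -> [ 5.650e-01 -6.000e-03  1.700e-01 -1.773e+02]
  [[0.0, 0.0, 0.115], -0.0] -> [ 5.650e-01 -6.000e-03  7.800e-02 -1.773e+02]
```

View pics/w4.png

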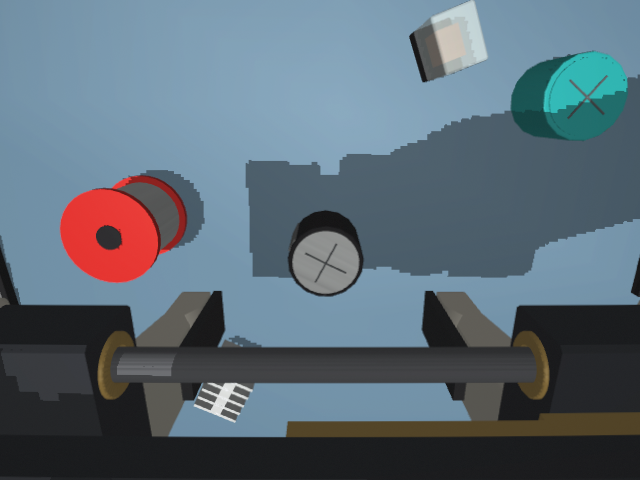

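The squat capacitor (325,262) is centred between the fingers, and the fit (0.565,-0.0055) confirms it.

Emit:
{"fn": "send_rows", "kwargs": {"deltas": [[[0,0,0.01],0],[[0,0,0.04],0],[[0,0,0.075],0],[[0,0,0.1],0],[[0,0,0.111],0]]}}

```text
clock: 25.27
tool_pos: [0.5628, -0.0056, 0.075]
orientation: [-180.0, -0.2, -177.4]
force: [-0.8, -0.3, 0.3]
opening: 0.0875
gripper_force: 0.0
```

Emit:
{"fn": "send_rows", "kwargs": {"deltas": [[[0,0,0],0],[[0,0,0],0],[[0,0,0],0],[[0,0,0],0],[[0,0,0],0]], "gripper": 0}}

```text
clock: 25.68
tool_pos: [0.5652, -0.0047, 0.0794]
orientation: [180.0, 0.1, -177.3]
force: [0.6, 0.1, -0.3]
opening: 0.06
gripper_force: 0.0
```

Emit:
{"fn": "send_rows", "kwargs": {"deltas": [[[0,0,0],0],[[0,0,0],0],[[0,0,0],0],[[0,0,0],0],[[0,0,0],0]]}}

```text
clock: 26.1
tool_pos: [0.5647, -0.0048, 0.0788]
orientation: [180.0, 0.0, -177.3]
force: [-2.0, 0.3, 6.1]
opening: 0.0447
gripper_force: 30.0
```

```bash
python3 - <<'E'
from plan import *
o=ctrl.get_obs()["tool_pos"]
plan([(o[0],o[1],.19,182.7),(.5506,.254,.19,182.7)])
E
```

```text
at [ 5.647000e-01 -4.800000e-03  7.880000e-02 -1.773138e+02] j6 -106.7 t 26.1 open 0.0447
  [[-0.0, 0.0, -0.139], -0.0] -> [ 5.650e-01 -5.000e-03  1.900e-01 -1.773e+02]
  [[0.001, 0.162, -0.0], -0.0] -> [ 5.58000e-01  1.25000e-01  1.90000e-01 -1.77307e+02]
  [[0.001, 0.162, -0.0], -0.0] -> [   0.551    0.254    0.19  -177.3  ]
```

Emit:
{"fn": "send_rows", "kwargs": {"deltas": [[[0,0,-0.01],0],[[0,0,-0.04],0],[[0,0,-0.08],0],[[0,0,-0.12],0],[[0,0,-0.139],0]]}}

```text
clock: 26.52
tool_pos: [0.5657, -0.0048, 0.1937]
orientation: [180.0, 0.2, -177.3]
force: [0.9, -0.2, -0.0]
opening: 0.0445
gripper_force: 30.0
```

Emit:
{"fn": "send_rows", "kwargs": {"deltas": [[[0,0.023,0],0],[[0,0.055,0],0],[[0.001,0.091,0],0],[[0.001,0.127,0],0],[[0.001,0.162,0],0]]}}

```text
clock: 26.93
tool_pos: [0.5572, 0.1256, 0.1899]
orientation: [180.0, 0.0, -177.4]
force: [1.1, 0.2, -0.2]
opening: 0.0444
gripper_force: 30.0
```

Emit:
{"fn": "send_rows", "kwargs": {"deltas": [[[0,0.041,0],0],[[0,0.082,0],0],[[0.001,0.122,0],0],[[0.001,0.151,0],0],[[0.001,0.162,0],0]]}}

```text
clock: 27.35
tool_pos: [0.5505, 0.2569, 0.1896]
orientation: [180.0, 0.0, -177.2]
force: [0.0, 0.7, -1.1]
opening: 0.0444
gripper_force: 30.0
```

Emit:
{"fn": "send_rows", "kwargs": {"deltas": [[[0,0,0],0],[[0,0,0.01],0],[[0,0,0.04],0],[[0,0,0.075],0],[[0,0,0.09],0]]}}

```text
clock: 27.77
tool_pos: [0.5493, 0.2513, 0.1141]
orientation: [-179.9, -0.2, -177.5]
force: [-0.7, -0.6, -0.8]
opening: 0.0443
gripper_force: 30.0
```

Emit:
{"fn": "send_rows", "kwargs": {"deltas": [[[0,0,0],0],[[0,0,0],0],[[0,0,0],0],[[0,0,0],0],[[0,0,0],0]]}}

```text
clock: 28.18
tool_pos: [0.5514, 0.2541, 0.1187]
orientation: [179.9, 0.1, -177.3]
force: [0.1, -0.2, 0.3]
opening: 0.044
gripper_force: 30.0
```

```bash
python3 - <<'E'
from plan import *
plan([(.5506,.254,.0822,182.7)])
E
```

```text
at [ 5.514000e-01  2.541000e-01  1.187000e-01 -1.773348e+02] j6 -130.5 t 28.18 open 0.044
  [[0.001, -0.0, 0.046], -0.0] -> [ 5.510e-01  2.540e-01  8.200e-02 -1.773e+02]
```

Emit:
{"fn": "send_rows", "kwargs": {"deltas": [[[0,0,0.01],0],[[0,0,0.022],0],[[0,0,0.034],0],[[0,0,0.04],0],[[0,0,0.042],0]]}}

```text
clock: 28.6
tool_pos: [0.5501, 0.2534, 0.082]
orientation: [-179.9, -0.1, -177.3]
force: [-0.6, -0.3, -0.9]
opening: 0.0445
gripper_force: 30.0
```

Emit:
{"fn": "send_rows", "kwargs": {"deltas": [[[0,0,0],0],[[0,0,0.001],0],[[0,0,0.002],0],[[0,0,0.003],0],[[0,0,0.004],0]]}}

```text
clock: 29.02
tool_pos: [0.551, 0.2542, 0.0818]
orientation: [180.0, 0.0, -177.3]
force: [-6.2, -1.2, 15.1]
opening: 0.044
gripper_force: 30.0
```

Emit:
{"fn": "send_rows", "kwargs": {"deltas": [[[0,0,0],0],[[0,0,0],0],[[0,0,0],0],[[0,0,0],0],[[0,0,0],0]], "gripper": 1}}

```text
clock: 29.43
tool_pos: [0.5508, 0.2539, 0.0806]
orientation: [180.0, 0.0, -177.3]
force: [-0.4, 0.2, -0.0]
opening: 0.0721
gripper_force: 0.0
```

Emit:
{"fn": "send_rows", "kwargs": {"deltas": [[[0,0,0],0],[[0,0,-0.02],0],[[0,0,-0.06],0],[[0,0,-0.1],0],[[0,0,-0.125],0]]}}

```text
clock: 29.85
tool_pos: [0.5516, 0.2543, 0.1836]
orientation: [179.9, 0.1, -177.3]
force: [0.0, 0.3, 0.1]
opening: 0.0877
gripper_force: 0.0
```

```bash
python3 - <<'E'
from plan import *
plan([(.664,-.0683,.17,156.5)])
E
```

```text
at [   0.5516    0.2543    0.1836 -177.2965] j6 -130.5 t 29.85 open 0.0877
  [[-0.04, -0.136, 0.006], 0.097] -> [ 5.89000e-01  1.47000e-01  1.79000e-01 -1.86031e+02]
  [[-0.061, -0.129, 0.005], 0.097] -> [ 6.27000e-01  3.90000e-02  1.75000e-01 -1.94766e+02]
  [[-0.08, -0.118, 0.006], 0.097] -> [ 6.640e-01 -6.800e-02  1.700e-01 -2.035e+02]
```

Emit:
{"fn": "send_rows", "kwargs": {"deltas": [[[-0.006,-0.019,0.001],0.014],[[-0.014,-0.046,0.002],0.034],[[-0.022,-0.076,0.004],0.055],[[-0.031,-0.106,0.005],0.076],[[-0.04,-0.136,0.006],0.097]]}}

```text
clock: 30.27
tool_pos: [0.588, 0.1458, 0.1759]
orientation: [180.0, 0.0, 173.9]
force: [0.1, 0.1, -0.5]
opening: 0.0875
gripper_force: 0.0
```

Emit:
{"fn": "send_rows", "kwargs": {"deltas": [[[-0.012,-0.026,0.001],0.019],[[-0.024,-0.052,0.002],0.039],[[-0.037,-0.077,0.003],0.058],[[-0.049,-0.103,0.004],0.078],[[-0.061,-0.129,0.005],0.097]]}}

```text
clock: 30.68
tool_pos: [0.6257, 0.0379, 0.1718]
orientation: [-180.0, -0.0, 165.1]
force: [0.5, -0.1, 0.4]
opening: 0.0877
gripper_force: 0.0
```

Emit:
{"fn": "send_rows", "kwargs": {"deltas": [[[-0.02,-0.03,0.001],0.024],[[-0.04,-0.059,0.002],0.048],[[-0.06,-0.089,0.004],0.073],[[-0.075,-0.11,0.005],0.091],[[-0.08,-0.118,0.006],0.097]]}}

```text
clock: 31.1
tool_pos: [0.6638, -0.0713, 0.1666]
orientation: [-180.0, -0.0, 156.3]
force: [0.5, -0.1, 0.1]
opening: 0.0872
gripper_force: 0.0
```

Emit:
{"fn": "send_rows", "kwargs": {"deltas": [[[0,0,0],0],[[0,0,0],0],[[0,0,0],0],[[0,0,0],0],[[0,0,0],0]]}}

```text
clock: 31.52
tool_pos: [0.6632, -0.0675, 0.1674]
orientation: [180.0, 0.0, 156.6]
force: [0.0, -0.2, -0.1]
opening: 0.0873
gripper_force: 0.0
```

```bash
python3 - <<'E'
from plan import *
from fit import *
p=ctrl.snapshot("wrist"); save(p,"w5")
for r in ctrl.cut_out(p,"small_heatsink")[:1]:
    print(r["conf"],r["xy"],r["pixels"].sum(),fit([(p,r["pixels"].astype(float))],"small_heatsink",(.664,-.068),np.radians([66.5,60])))
plan([(.664,-.0683,.17,156.5),(.664,-.0683,.078,156.5)])
E
```

```text
0.96 [0.503, 0.53] 3252 (array([ 0.66365478, -0.06834189,  1.14105016]), np.float64(0.9622183720922127))
at [ 6.632000e-01 -6.780000e-02  1.673000e-01  1.565575e+02] j6 -124.3 t 31.62 open 0.0875
  [[-0.001, -0.0, -0.003], 0.001] -> [ 6.640e-01 -6.800e-02  1.700e-01  1.565e+02]
  [[-0.0, -0.0, 0.115], -0.0] -> [ 6.640e-01 -6.800e-02  7.800e-02  1.565e+02]
```

View pics/w5.png

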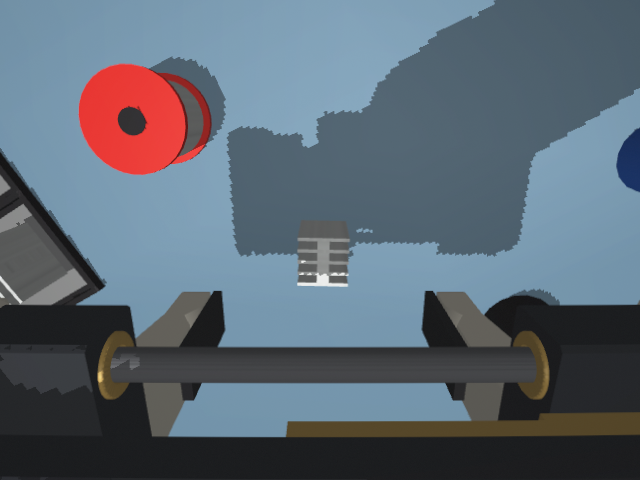

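The small heatsink (323,255) is square between the fingers, and the tip cleaner and reel are clear.

Emit:
{"fn": "send_rows", "kwargs": {"deltas": [[[0,0,0.01],0.005],[[0,0,0.04],0.01],[[0,0,0.075],0.012],[[0,0,0.1],0.012],[[0,0,0.112],0.012]]}}

```text
clock: 32.03
tool_pos: [0.6614, -0.0686, 0.0739]
orientation: [-179.9, -0.2, 155.4]
force: [-0.1, -0.8, 0.8]
opening: 0.0875
gripper_force: 0.0
```

Emit:
{"fn": "send_rows", "kwargs": {"deltas": [[[0,0,0],0],[[0,0,0],0],[[0,0,0],0],[[0,0,0],0],[[0,0,0],0]], "gripper": 0}}

```text
clock: 32.45
tool_pos: [0.664, -0.0685, 0.0789]
orientation: [179.9, 0.1, 155.4]
force: [-0.5, -0.1, 0.7]
opening: 0.0601
gripper_force: 0.0
```

Emit:
{"fn": "send_rows", "kwargs": {"deltas": [[[0,0,0],0],[[0,0,0],0],[[0,0,0],0],[[0,0,0],0],[[0,0,0],0]]}}

```text
clock: 32.87
tool_pos: [0.6633, -0.0686, 0.0776]
orientation: [180.0, 0.0, 155.4]
force: [-1.2, 0.9, 1.7]
opening: 0.0301
gripper_force: 30.0
```

Emit:
{"fn": "send_rows", "kwargs": {"deltas": [[[0,0,0],0],[[0,0,0],0],[[0,0,0],0],[[0,0,0],0],[[0,0,0],0]]}}

```text
clock: 33.28
tool_pos: [0.6633, -0.0686, 0.0776]
orientation: [180.0, 0.0, 155.4]
force: [-0.1, -0.2, 2.0]
opening: 0.0296
gripper_force: 30.0
```

```bash
python3 - <<'E'
from plan import *
o=ctrl.get_obs()["tool_pos"]
plan([(o[0],o[1],.19,155.4),(.4726,.2504,.19,182.7)])
E
```

```text
at [ 6.63300e-01 -6.86000e-02  7.76000e-02  1.55407e+02] j6 -125.4 t 33.28 open 0.0296
  [[0.0, 0.0, -0.141], 0.0] -> [ 6.630e-01 -6.900e-02  1.900e-01  1.554e+02]
  [[0.128, 0.088, 0.0], -0.101] -> [6.00000e-01 3.80000e-02 1.90000e-01 1.64505e+02]
  [[0.112, 0.107, 0.0], -0.101] -> [5.36000e-01 1.44000e-01 1.90000e-01 1.73602e+02]
  [[0.094, 0.123, 0.0], -0.101] -> [  0.473   0.25    0.19  182.7  ]
```

Emit:
{"fn": "send_rows", "kwargs": {"deltas": [[[0,0,-0.01],0],[[0,0,-0.04],0],[[0,0,-0.08],0],[[0,0,-0.12],0],[[0,0,-0.141],0]]}}

```text
clock: 33.7
tool_pos: [0.6645, -0.0687, 0.1947]
orientation: [179.9, 0.2, 155.4]
force: [1.0, -0.1, 0.6]
opening: 0.0295
gripper_force: 30.0
```

Emit:
{"fn": "send_rows", "kwargs": {"deltas": [[[0.018,0.012,0],-0.014],[[0.044,0.03,0],-0.035],[[0.072,0.049,0],-0.056],[[0.1,0.069,0],-0.079],[[0.128,0.088,0],-0.101]]}}

```text
clock: 34.12
tool_pos: [0.5987, 0.0387, 0.1906]
orientation: [180.0, 0.0, 164.6]
force: [0.1, 0.7, -0.5]
opening: 0.0296
gripper_force: 30.0
```

Emit:
{"fn": "send_rows", "kwargs": {"deltas": [[[0.022,0.021,0],-0.02],[[0.045,0.043,0],-0.04],[[0.067,0.064,0],-0.061],[[0.09,0.086,0],-0.081],[[0.112,0.107,0],-0.101]]}}

```text
clock: 34.53
tool_pos: [0.5352, 0.1453, 0.1907]
orientation: [180.0, 0.0, 173.7]
force: [0.9, 0.2, -0.3]
opening: 0.0296
gripper_force: 30.0
```

Emit:
{"fn": "send_rows", "kwargs": {"deltas": [[[0.024,0.031,0],-0.025],[[0.047,0.062,0],-0.05],[[0.071,0.093,0],-0.076],[[0.088,0.115,0],-0.095],[[0.094,0.123,0],-0.101]]}}

```text
clock: 34.95
tool_pos: [0.471, 0.2528, 0.1908]
orientation: [180.0, 0.0, -177.1]
force: [0.3, -0.0, -1.3]
opening: 0.0298
gripper_force: 30.0
```

Emit:
{"fn": "send_rows", "kwargs": {"deltas": [[[0,0,0],0],[[0,0,0.01],0],[[0,0,0.04],0],[[0,0,0.075],0],[[0,0,0.09],0]]}}

```text
clock: 35.37
tool_pos: [0.4716, 0.2484, 0.115]
orientation: [-179.9, -0.2, -177.5]
force: [-0.9, -0.7, -0.7]
opening: 0.03
gripper_force: 30.0
```

Emit:
{"fn": "send_rows", "kwargs": {"deltas": [[[0,0,0],0],[[0,0,0],0],[[0,0,0],0],[[0,0,0],0],[[0,0,0],0]]}}

```text
clock: 35.78
tool_pos: [0.4729, 0.2508, 0.1193]
orientation: [179.9, 0.1, -177.3]
force: [0.4, -0.4, -0.4]
opening: 0.0298
gripper_force: 30.0
```

```bash
python3 - <<'E'
from plan import *
plan([(.4726,.2504,.081,182.7)])
E
```

```text
at [ 4.729000e-01  2.508000e-01  1.193000e-01 -1.773467e+02] j6 -136.3 t 35.78 open 0.0298
  [[0.0, -0.001, 0.048], -0.001] -> [ 4.730e-01  2.500e-01  8.100e-02 -1.773e+02]
```

Emit:
{"fn": "send_rows", "kwargs": {"deltas": [[[0,0,0.01],0],[[0,0,0.024],0],[[0,0,0.036],0],[[0,0,0.043],0],[[0,0,0.045],0]]}}

```text
clock: 36.2
tool_pos: [0.4718, 0.2502, 0.081]
orientation: [-179.9, -0.1, -177.3]
force: [-0.3, -1.0, -0.7]
opening: 0.0298
gripper_force: 30.0
```

Emit:
{"fn": "send_rows", "kwargs": {"deltas": [[[0,0,0],0],[[0,0,0.001],0],[[0,0,0.002],0],[[0,0,0.003],0],[[0,0,0.003],0]]}}

```text
clock: 36.62
tool_pos: [0.4725, 0.2509, 0.0805]
orientation: [180.0, 0.0, -177.3]
force: [-0.4, -0.4, 3.9]
opening: 0.03
gripper_force: 30.0
```

Emit:
{"fn": "send_rows", "kwargs": {"deltas": [[[0,0,0],0],[[0,0,0],0],[[0,0,0],0],[[0,0,0],0],[[0,0,0],0]], "gripper": 1}}

```text
clock: 37.03
tool_pos: [0.4723, 0.2506, 0.0798]
orientation: [-180.0, -0.0, -177.3]
force: [0.6, -0.6, 0.9]
opening: 0.0577
gripper_force: 0.0
```

Emit:
{"fn": "send_rows", "kwargs": {"deltas": [[[0,0,0],0],[[0,0,-0.02],0],[[0,0,-0.06],0],[[0,0,-0.11],0],[[0,0,-0.15],0]]}}

```text
clock: 37.45
tool_pos: [0.4724, 0.2505, 0.2019]
orientation: [-180.0, 0.0, -177.3]
force: [0.8, 1.3, -0.6]
opening: 0.0862
gripper_force: 0.0
```

Emit:
{"fn": "send_rows", "kwargs": {"deltas": [[[0,-0.03,-0.02],0],[[0,-0.07,-0.04],0],[[0,-0.11,-0.06],0],[[0,-0.15,-0.08],0],[[0,-0.19,-0.1],0]]}}

```text
clock: 37.87
tool_pos: [0.4789, 0.0974, 0.2808]
orientation: [180.0, 0.0, -177.3]
force: [0.2, 0.1, -0.5]
opening: 0.0874
gripper_force: 0.0
```

Emit:
{"fn": "send_rows", "kwargs": {"deltas": [[[0,-0.04,0],0],[[0,-0.08,0],0],[[0,-0.1,0],0],[[0,-0.11,0],0],[[0,-0.11,0],0]]}}

```text
clock: 38.28
tool_pos: [0.4833, 0.0095, 0.2799]
orientation: [-180.0, -0.0, -177.4]
force: [-0.4, 0.4, -0.4]
opening: 0.0877
gripper_force: 0.0
```

```bash
python3 - <<'E'
from fit import *
P={c:ctrl.snapshot(c) for c in("top","scene")}
for c in P: save(P[c],c+"_end")
T={"transformer":(.4409,-.2854,.003),"tall_capacitor":(.5185,-.2771,.003),"large_heatsink":(.5961,-.2688,.003),"squat_capacitor":(.5506,.254,.003),"small_heatsink":(.4726,.2504,.003)}
for n,g in T.items():
    for c,p in P.items():
        ctr=proj(p,[[g[0],g[1],.025]])[0]
        for r in ctrl.cut_out(p,n):
            if np.hypot(*(np.array(r["xy"])*[640,480]-ctr))<25:
                q,s=fit([(p,r["pixels"].astype(float))],n,g[:2],[np.radians(96. if n!="squat" else 0)])
                print(n,c,(q[:2]-g[:2]).round(4)*1000,round(np.degrees(q[2])),round(s,3)); break
a=P["top"]["color"][100:440,120:570,::-1]; cv2.imwrite("pics/endc.png",cv2.resize(a,(794,600),interpolation=2))
E
```

```text
transformer top [-0.4 -0.9] 99 0.934
transformer scene [-6.3 -0.5] 96 0.797
tall_capacitor top [-1.1 -1.3] 104 0.887
tall_capacitor scene [-5.5  0.3] 106 0.956
large_heatsink top [ 0.1 -1.8] 98 0.922
large_heatsink scene [-4.3 -0.5] 97 0.706
squat_capacitor scene [-4.8  4.4] 94 0.913
small_heatsink scene [-4.2  3.1] 90 0.942
```

View pics/endc.png

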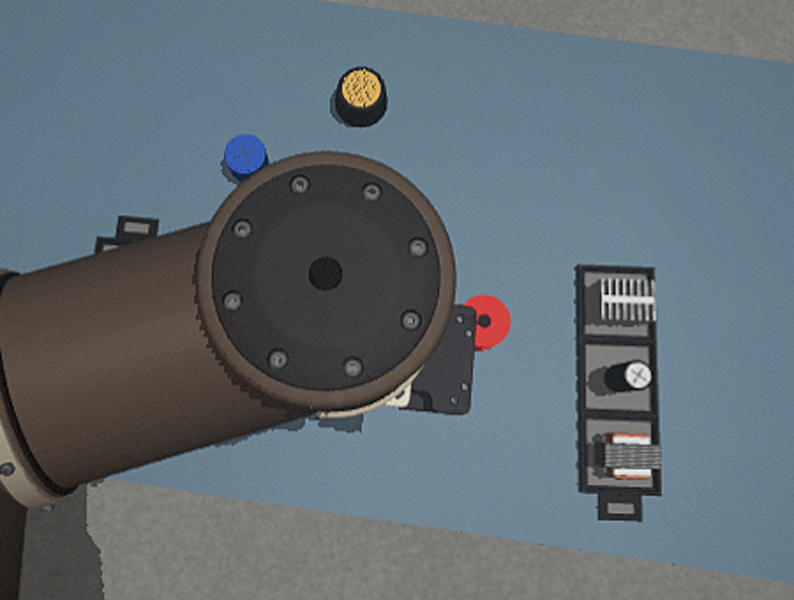

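View pics/scene_end.png

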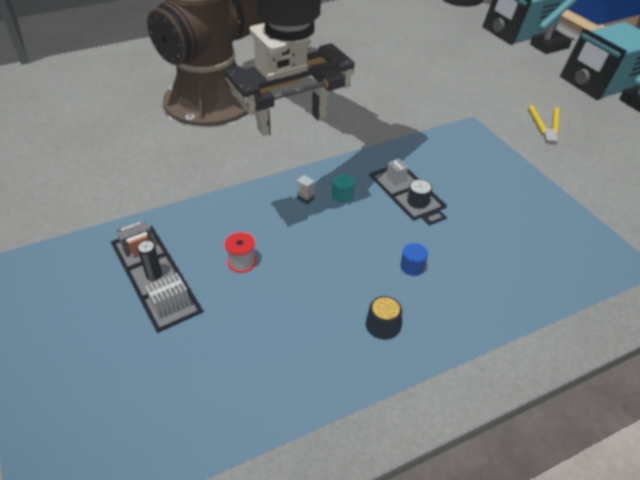

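The end pictures show all five parts upright in their pockets: tray3 at (145,240), (150,260), (167,295) and tray2 at (420,193), (397,175) in the scene view. The relay, reel, tip cleaner and both look-alikes are unmoved. With the 3 mm floor height allowed for, the offsets come to a few millimetres, so I'm handing in.

```bash
python3 -c "
from plant import ctrl
print(ctrl.close_job())"
```

```text
the job is handed in; nothing more can be done
None
```

Both kits are made up and the job is handed in at about 38 s: all five parts stand upright in their correct pockets, within a few millimetres of the middle by the final pictures, and the relay, solder reel, tip cleaner and look-alikes were left where they stood.

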